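# Set the photo turntable to its red view mark and slacken its hand ring

### The arm

A 6-joint arm with a two-finger parallel gripper is mounted at the origin on a cart in front of the work surface, level with it; the furniture and walls round the work are solid. World frame = base frame: x ahead of the robot, y to its left, z up, the work surface at z = 0. Lengths are in m, angles in rad, forces in N, time in s.
With the tool pointing down it reaches from about 0.35 to 0.85 m from the base axis. Payload 8.1 kg.
Tool frame: the origin (TCP) lies on the centre line of the jaws, within the pads' length; the fingertips stand 19 mm ahead of it and the grasp point (between the pads) is the TCP (robot.tips_ahead is the distance from the TCP to the fingertips, in m); y points along the fingers, z is the direction in which the jaws open and shut, and the axes are right-handed (so a half turn about y gives the same grasp; the last joint's range is limited). The gripper opens to 93 mm and grips with 3 to 60 N. Pads are 15 mm wide; open, the fingers measure 128 mm over their backs; the gripper's body (75 mm by 188 mm) begins 65 mm behind the grasp point.
Start: joints at [1.161, 0.13, 1.488, -0, 1.523, -0.085], TCP at [0.191, 0.569, 0.238] pointing down, gripper open.
Joint ranges: [-2.96, 2.96], [-0.89, 2.26], [0.02, 2.5], [-1.34, 4.48], [0, 2.73], [-2.66, 2.66]. Speed limits (rad/s): [2.39, 2.39, 2.79, 3.14, 3.14, 3.14].

### API

Orientations are given as a rotation vector (axis times angle).
In Python, from plant import robot, imaging, models gives the robot as it stands.
- The arm moves only by the tool carry_out, never from a script. Its argument "motion" is one flat list of numbers, 7 for each row, row after row: the shift along the tool's x, y, z in m, then the turn, a rotation vector about the tool's x, y, z in degrees, then the opening, from -1 (shut) to 1 (fully open). A call has exactly 5 rows; each row shifts and turns the pose as measured when the row begins, along the tool's axes as they then stand; what a row does not reach is not made up. A row lasts 1/10 s, in which the tool goes at most 50 mm and 8.59 degrees, less where a joint would pass 70% of its speed; a pose out of reach is approached as far as the arm can. A call is refused whole if a number of a shift passes 0.05 or a number of a turn 8.59, either way. A call with a gripper value outside its range is refused whole. The fingers move at their own pace and stop on an object; "squeeze" is the grip in N (left out, the last holds). Time passes only in rows, so rows that do not move let the fingers close, or fill a call up. It gives the time, the measured TCP pose, the force and the opening at its end, in the units of the state.
- robot.read_state(): the state, without advancing time (a new reading comes with each control period).
- imaging.read_camera(name): name is "side" or "top"; returns the picture (384x512x3 uint8, blue, green, red); there is no depth.
- imaging.camera_model(name): a dict with "K" (3x3 intrinsics, pixels), "k1" (the pictures are not rectified: a ray, as slopes to the right and down, at radius r is drawn at 1 + k1 r^2 times it, then the intrinsics apply), "position" and "orientation" of the camera in the world. Camera axes: x right, y down, z forward; pixel columns grow to the right and rows downward; lengths in m; the calibration is good to about 2 mm. A picture is of the moment at which its call begins. camera_model takes no time and is no camera call.
- robot.close_job(): hands the job in, once; it reports no verdict.
Trained networks look in the newest picture that a camera, given by its name, has taken for a name from the list of things; names that differ only in an ending like _2 or _b are one class to them, and where a whole thing is asked for, a point or a joint stands for the part that bears it (a point fixed in the world has none). Each returns a list of dicts, best first, with "confidence" (0 to 1); they miss things now and then, are a little off and sometimes report something else, mostly with a low value. They report only what shows in the picture. A call takes as long as a camera call. They do not tell look-alikes from the thing itself.
- models.outline_of(camera, thing): "pixels" (384x512 bool, what is visible of it) and "pixel" ([column, row] in pixels, amid what is visible of it).
The state is a dict: "t": time; "q": joint angles; "dq": joint speeds; "joint_torque": joint torques, N m; "tool_pos": TCP position; "orientation": TCP orientation; "force": force on the tool from outside, world axes, zero at the start; "wrist_torque": the same for the moment, N m; "opening": finger opening in m.
Only numpy, scipy, OpenCV 4.12 (cv2) and the standard library are available. Lean on these libraries where they do the work, as an engineer would, in place of code of your own. Each camera call takes 0.05 s, during which the arm holds its last target.

### The job

A crystal stands on the photo turntable: turn the platter, which is driven by a loose-fitting hand ring with pegs, until the red mark on the rim is at the orange pointer at the back. Then ease the ring back to about the middle of its free play, so that it no longer bears on the platter either way, with the red mark still at the pointer. Keep the crystal standing in the middle without touching it, and leave the stones beside the turntable where they are.

Things in the scene. Friction and masses are not known exactly. Their poses are not given: they have to be found in the camera images.
- turntable: photo turntable screwed to the table: grey round base 192 mm wide; origin on the table top at the turning axis; its +x axis points to the orange pointer at the back. A white three-part backdrop, 160 mm tall, stands round the back, 55 degrees to either side of +x, 113 to 125 mm from the axis: a gripper cannot follow a peg round the back, so work in front and regrasp another peg.
- turntable_centre (a point): centre of the white stage on the platter, on the turning axis, 47 mm above the table; the crystal stands here (within 5 mm at the start)
- pointer (a point): tip of the fixed orange pointer at the back of the rim, 93.5 mm from the axis, 40 mm above the table; the backdrop is 20 mm behind it
- red_mark (a point): red mark, 8 mm wide, on the side and top edge of the black platter's rim; the point is at the top edge, 90.8 mm from the axis, 40 mm above the table. Seen from above a blue mark lies 120 degrees anticlockwise of it, a yellow one 240; thin white ticks every 15 degrees. It starts 120 to 180 degrees from the pointer, on either side
- platter (a joint): angle of the platter (rad), growing anticlockwise seen from above; the red mark is at the pointer when it is 0 or a full turn (6.283); free to go round either way for at least one full turn; stiff bearing (about 0.16 N m, some 2 N at a peg), stays where it is left
- peg_0 (a point): first of three upright round green pegs on the aluminium hand ring, 20 mm thick, 50 mm tall (46 to 96 mm above the table), 73 mm from the turning axis, 120 degrees apart; the point is on the peg's axis, 81 mm above the table. In the middle of the ring's play the horizontal distance from peg_0 to the red mark is 83 mm
- peg_1 (a point): second peg, 120 degrees anticlockwise (from above) of peg_0, same shape and height. The hand ring has play: it turns almost freely (0.2 N at a peg) for 0.3 rad in all, 22 mm at a peg, between two hard ends, and only at an end does it take the platter along, at some 2.5 N. Where in the play it starts is not known; it stays where it is left
- peg_2 (a point): third peg, 120 degrees anticlockwise of peg_1, same shape; the point is likewise on its axis, 81 mm above the table
- crystal_centre (a point): centre of the loose grey crystal tower, 20 x 24 x 82 mm, standing on the stage; its foot is 47 and its tip 129 mm above the table, so a gripper over a peg must keep its wide parts above that or away from the middle; its z axis points up along it; it turns with the platter and topples if jerked or knocked
- pink_stone_centre (a point): centre of a loose pink palm stone, 66 x 59 x 34 mm, lying beside the turntable; to be left alone
- blue_stone_centre (a point): centre of a loose pale blue palm stone, 47 x 61 x 30 mm, lying beside the turntable; to be left alone
- brown_egg_centre (a point): centre of a loose brown stone egg, 42 mm wide and 48 mm tall, standing beside the turntable; to be left alone
Things that resemble listed ones, but are neither listed nor needed, are in the scene too. Of the things that look like the part that bears crystal_centre, the smaller one is meant.

How it is judged:
At the end, for the whole second after the job is handed in: Red mark at the pointer (under 7 mm apart, 4 degrees either way), platter at rest; hand ring mid-play (peg_0 76.8 to 89.4 mm, level, from the red mark: 6.5 mm at a peg either way); crystal upright (within 0.1 rad), under 20 mm from the middle of the stage; the stones moved under 20 mm (distance between red_mark and pointer below 0.007 m and velocity of joint platter between -0.03 and 0.03 rad/s and horizontal distance between crystal_centre and turntable_centre below 0.02 m and angle between crystal_centre's own z axis and vertical below 0.1 rad and horizontal distance between peg_0 and red_mark between 0.0768 and 0.0894 m); the robot touches nothing.
It fails at once if the crystal is tipped over (angle between crystal_centre's own z axis and vertical above 0.4 rad).
It fails at once if the robot touches the crystal (contact force between any of the arm, the fingers and crystal above 0.3 N).
It fails at once if a stone beside the turntable is moved by more than 20 mm (distance of any of pink_stone_centre, blue_stone_centre, brown_egg_centre from where it was at the start of the episode above 0.02 m).
It also fails if it takes over 51 s, if anything falls off the work surface, if the arm or the gripper's body presses on something with over 40 N, if the wrist force passes 120 N, or if a joint passes its speed limit or range.

## Working session

There is one attempt and no reset: what is moved stays moved. The work goes in short steps, Python scripts to look and compute and a tool call to move; the robot and the scene stay as the last step left them, time stands still between calls to the robot, and variables do not carry over. Pictures are saved under pics/ and viewed, and the job is handed in when it is done.

Besides the shell and the picture viewer there is one more tool, called as name(argument=value, ...) on one line, values as JSON. carry_out: Moves the arm, as the interface text tells. Its arguments: {"type":"object","properties":{"motion":{"type":"array","items":{"type":"number"}},"squeeze":{"type":"number"}},"required":["motion"]}

```bash
ls; mkdir -p pics; python3 - <<'E'
from plant import robot, imaging, models
import cv2
for n in ("top","side"):
    im=imaging.read_camera(n); cv2.imwrite(f"pics/{n}0.png",im)
    print(n,imaging.camera_model(n))
print(robot.read_state())
E
```

```text
pics
top {'K': array([[440.06927295,   0.        , 261.00184179],
       [  0.        , 440.06927295, 194.91619183],
       [  0.        ,   0.        ,   1.        ]]), 'k1': -0.06574537147850187, 'position': array([ 0.37070705, -0.02491926,  1.26965517]), 'orientation': array([-2.18739649,  2.129723  , -0.10392579])}
side {'K': array([[452.98826712,   0.        , 261.27454224],
       [  0.        , 452.98826712, 192.13872665],
       [  0.        ,   0.        ,   1.        ]]), 'k1': 0.018603027065648592, 'position': array([0.31046397, 0.85299934, 0.54920705]), 'orientation': array([-0.30342096,  2.57888579, -1.5356631 ])}
{'t': 0.1, 'q': array([ 1.16058069e+00,  1.31070614e-01,  1.48918810e+00, -1.56048497e-05,
        1.52297497e+00, -8.54196894e-02]), 'dq': array([ 0.00070639, -0.00073304, -0.00405254, -0.0009101 ,  0.00060007,
        0.00134475]), 'joint_torque': array([ 7.76206634e-04, -5.61346507e+01, -4.93091011e+01,  7.70457624e-02,
        2.91934214e-02, -3.68363806e-05]), 'tool_pos': array([0.191272  , 0.56818827, 0.23669155]), 'orientation': array([-1.55732345,  0.25525203, -0.25464114]), 'force': array([-0.0610717 , -0.12673922, -0.15235894]), 'wrist_torque': array([-0.0026216 ,  0.01606103, -0.00750097]), 'opening': 0.09300490561304316}
```

View pics/top0.png

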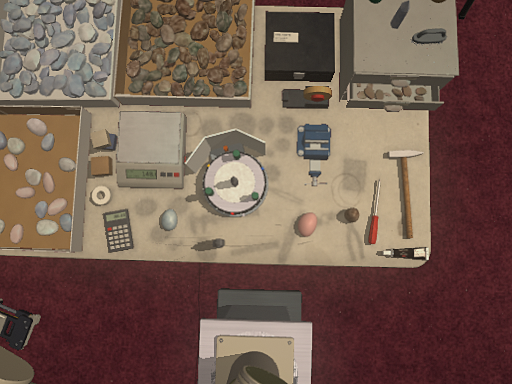

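View pics/side0.png

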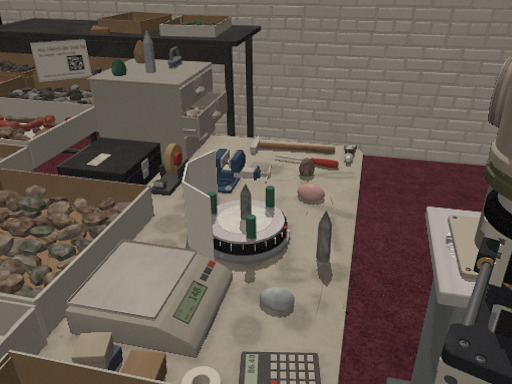

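```bash
cat > h.py <<'E'
import numpy as np, cv2
from scipy.spatial.transform import Rotation as R
from plant import robot, imaging, models
def cam(n):
    m=imaging.camera_model(n); return m
def proj(n,P):
    m=cam(n); Rc=R.from_rotvec(m['orientation']).as_matrix()
    c=(np.atleast_2d(P)-m['position'])@Rc
    s=c[:,:2]/c[:,2:]; r2=(s**2).sum(1,keepdims=True)
    s=s*(1+m['k1']*r2); K=m['K']
    return s*[K[0,0],K[1,1]]+[K[0,2],K[1,2]]
def ray(n,px):
    m=cam(n); K=m['K']; Rc=R.from_rotvec(m['orientation']).as_matrix()
    d=(np.atleast_2d(px)-[K[0,2],K[1,2]])/[K[0,0],K[1,1]]
    s=d.copy()
    for _ in range(20): s=d/(1+m['k1']*(s**2).sum(1,keepdims=True))
    return m['position'], np.c_[s,np.ones(len(s))]@Rc.T
def atz(n,px,z):
    o,d=ray(n,px); return o+d*((z-o[2])/d[:,2:])
E
python3 - <<'E'
from h import *
for n,(x0,y0,x1,y1) in dict(top=(175,115,295,235),side=(180,140,310,270)).items():
    im=imaging.read_camera(n)
    c=im[y0:y1,x0:x1]; cv2.imwrite(f"pics/{n}1.png",cv2.resize(c,(600,600),interpolation=cv2.INTER_CUBIC))
    for t in ['turntable','platter','peg_0','red_mark','pointer','crystal_centre']:
        for d in models.outline_of(n,t)[:5]:
            print(n,t,round(d['confidence'],2),np.round(d['pixel'],1),d['pixels'].sum(), np.round(np.array([np.nonzero(d['pixels'])[1].mean(),np.nonzero(d['pixels'])[0].mean()]),1))
print(robot.read_state()['t'])
E
```

```text
top turntable 0.94 [230.2 173. ] 4702 [232.2 172.3]
top platter 0.66 [233.7 187.7] 3179 [234.9 182.1]
top peg_0 0.94 [229.3 200.6] 1488 [234.6 181.8]
top red_mark 0.71 [231.3 183.1] 3054 [234.9 182. ]
top red_mark 0.45 [353.3 214.9] 114 [350.8 214. ]
top red_mark 0.32 [169.9 217.7] 280 [169.2 219.1]
top pointer 0.87 [228.9 170.5] 4902 [231.9 172.1]
top crystal_centre 0.61 [230.2 169.8] 4649 [231.7 171.9]
top crystal_centre 0.45 [234.1 182.5] 63 [234.5 180.9]
top crystal_centre 0.41 [218. 243.] 95 [218.5 242.5]
side turntable 0.59 [224.5 223.2] 7252 [229.  219.3]
side platter 0.59 [251.4 224.8] 3613 [247.6 226.2]
side peg_0 0.93 [256.  221.6] 1821 [248.5 220.1]
side red_mark 0.61 [250.3 225. ] 3618 [247.9 225.9]
side pointer 0.92 [220.9 223.5] 7091 [229.3 219.5]
side pointer 0.42 [250.9 222.2] 1741 [247.7 220.3]
side crystal_centre 0.94 [321.3 236.9] 646 [323.9 239.6]
side crystal_centre 0.53 [246.2 205.5] 284 [245.5 203.2]
0.8
```

```bash
ls pics
```

```text
side0.png
side1.png
top0.png
top1.png
```

View pics/top1.png

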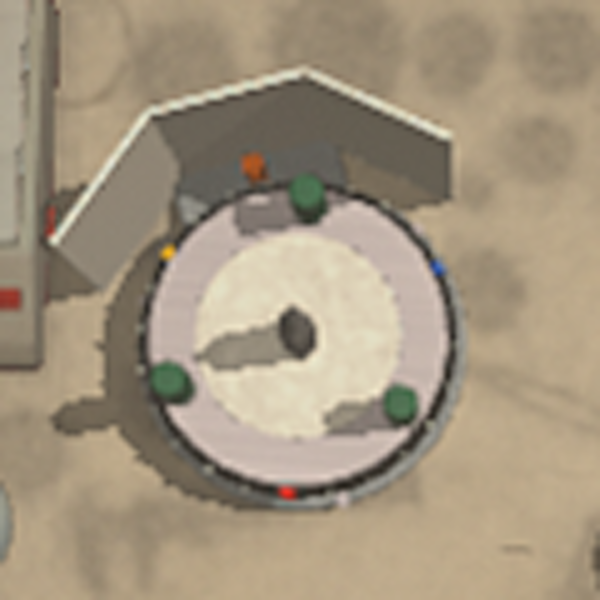

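View pics/side1.png

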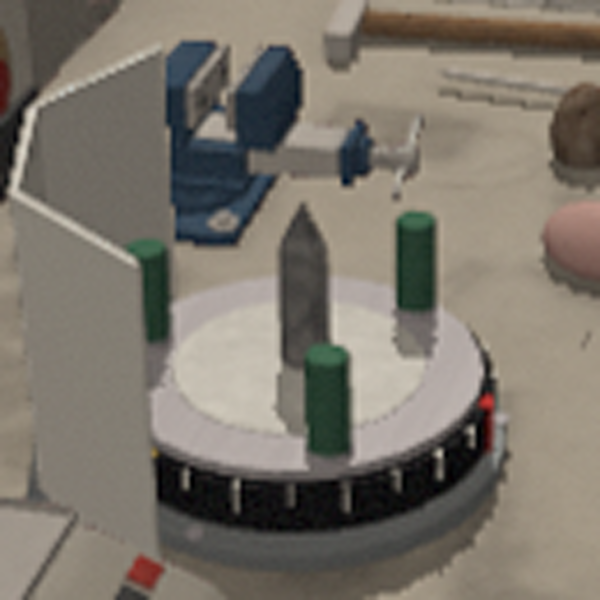

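```bash
cat >> h.py <<'E'
from scipy.optimize import least_squares
def blobs(mask,mn):
    n,l,s,c=cv2.connectedComponentsWithStats(mask.astype(np.uint8))
    return [(c[i],s[i,4]) for i in range(1,n) if s[i,4]>=mn]
def colours(im):
    h=cv2.cvtColor(im,cv2.COLOR_BGR2HSV).astype(int); H,S,V=h[...,0],h[...,1],h[...,2]
    return dict(green=(H>60)&(H<95)&(S>90), red=((H<5)|(H>174))&(S>170)&(V>110), orange=(H>5)&(H<16)&(S>170)&(V>110),
      yellow=(H>=18)&(H<30)&(S>150)&(V>140), blue=(H>105)&(H<128)&(S>150)&(V>90))
E
python3 - <<'E'
from h import *
for n,(x0,y0,x1,y1) in dict(top=(175,115,285,220),side=(180,140,310,270)).items():
    im=imaging.read_camera(n); 
    M=colours(im)
    for k,m in M.items():
        mm=np.zeros_like(m); mm[y0:y1,x0:x1]=m[y0:y1,x0:x1]
        print(n,k,[(np.round(c,2),a) for c,a in blobs(mm,2)])
for t in ['pink_stone','blue_stone','brown_egg']:
    for d in models.outline_of('top',t+'_centre')[:3]:
        print(t,round(d['confidence'],2),d['pixel'],atz('top',d['pixel'],.017))
E
```

```text
top green [(array([207.5, 188. ]), np.int32(2)), (array([256.67, 194.  ]), np.int32(3))]
top red [(array([176.  , 174.12]), np.int32(8)), (array([232.2, 213.4]), np.int32(5))]
top orange [(array([225.07, 147.86]), np.int32(14))]
top yellow [(array([208., 165.]), np.int32(7))]
top blue [(array([262. , 168.5]), np.int32(2))]
side green [(array([268.85, 195.98]), np.int32(102)), (array([212.76, 201.57]), np.int32(82)), (array([250.44, 226.13]), np.int32(128))]
side red [(array([285. , 226.5]), np.int32(6)), (array([211.  , 263.06]), np.int32(18))]
side orange []
side yellow []
side blue []
pink_stone 0.63 [308.1, 225.4] [[ 0.42462232 -0.14246441  0.017     ]]
blue_stone 0.79 [171.4, 218.9] [[0.43253344 0.24821161 0.017     ]]
brown_egg 0.48 [349.9, 216.8] [[ 0.4521381  -0.26125121  0.017     ]]
```

```bash
cat >> h.py <<'E'
def feats(im,n,win):
    x0,y0,x1,y1=win
    B,G,Rr=[im[...,i].astype(float) for i in range(3)]
    W=dict(green=np.clip(G-Rr-8,0,25), red=np.clip(Rr-np.maximum(G,B)-70,0,120)*(G<B+25),
       blue=np.clip(B-np.maximum(G,Rr)-25,0,100), yellow=np.clip(np.minimum(Rr,G)-B-70,0,100)*(G>.65*Rr), orange=np.clip(Rr-G-60,0,100)*(G>B+25))
    out={}
    for k,w in W.items():
        ww=np.zeros_like(w); ww[y0:y1,x0:x1]=w[y0:y1,x0:x1]
        nn,l=cv2.connectedComponents((ww>0).astype(np.uint8))
        L=[]
        yy,xx=np.mgrid[:384,:512]
        for i in range(1,nn):
            m=(l==i); s=ww[m].sum()
            L.append((s,np.array([(ww*xx)[m].sum()/s,(ww*yy)[m].sum()/s]),m.sum()))
        out[k]=sorted(L,key=lambda t:-t[0])
    return out
E
python3 - <<'E'
from h import *
for n,w in dict(top=(190,138,285,220),side=(180,140,310,252)).items():
    im=imaging.read_camera(n)
    for k,L in feats(im,n,w).items(): print(n,k,[(int(s),np.round(c,2),int(a)) for s,c,a in L[:4]])
    if n=='top':
        for k,L in feats(im,n,w).items():
            for s,c,a in L[:3]: print(k, atz(n,c,.075 if k=='green' else .04).round(4))
E
```

```text
top green [(859, array([235.97, 152.89]), 48), (847, array([208.32, 190.41]), 48), (737, array([254.63, 195.05]), 39), (89, array([262.13, 168.18]), 7)]
top red [(392, array([232.  , 213.13]), 7)]
top blue [(181, array([261.97, 168.15]), 7)]
top yellow [(184, array([208.23, 165.03]), 6)]
top orange [(207, array([225.03, 147.4 ]), 11)]
green [[0.6169 0.0652 0.075 ]]
green [[0.5105 0.1375 0.075 ]]
green [[0.5011 0.0103 0.075 ]]
red [[0.4523 0.0732 0.04  ]]
blue [[ 0.582  -0.0073  0.04  ]]
yellow [[0.5872 0.1456 0.04  ]]
orange [[0.6393 0.0997 0.04  ]]
side green [(3586, array([227.05, 170.33]), 661), (2955, array([250.14, 224.56]), 215), (2336, array([269.24, 195.01]), 169), (1628, array([212.32, 199.67]), 119)]
side red [(288, array([285.11, 226.67]), 8)]
side blue []
side yellow []
side orange []
```

```bash
cat >> h.py <<'E'
C=np.array([.5415,.0708])
def yaw_of(Rm): return np.degrees(np.arctan2(Rm[1,2],Rm[0,2]))  # direction of tool z
def cur():
    s=robot.read_state(); return s, s['tool_pos'], R.from_rotvec(s['orientation']).as_matrix()
def target(pegang,z,rad=.073,flip=0,C=C):
    a=np.radians(pegang); p=np.array([C[0]+rad*np.cos(a),C[1]+rad*np.sin(a),z])
    t=a-np.pi/2+flip*np.pi
    Z=np.array([np.cos(t),np.sin(t),0]);Y=np.array([0,0,-1.]);X=np.cross(Y,Z)
    return p,np.c_[X,Y,Z]
def delta(p,Rt):
    s,p0,R0=cur(); d=R0.T@(p-p0); w=np.degrees(R.from_matrix(R0.T@Rt).as_rotvec()); 
    return d.round(4),w.round(2)
E
python3 - <<'E'
from h import *
s,p,Rm=cur(); print(p,Rm.round(3),yaw_of(Rm),s['t'])
for f in (0,1):
  print(f,delta(*target(235.6,.2,flip=f)))
# overlay check
P=[[C[0]+.0908*np.cos(a),C[1]+.0908*np.sin(a),.04] for a in np.radians([178.1,298.1,58.1])]
print(proj('top',P)); print(proj('side',P))
P=[[C[0]+.073*np.cos(a),C[1]+.073*np.sin(a),.071] for a in np.radians([-4.4,115.6,235.6])]
print(proj('top',P)); print(proj('side',P))
E
```

```text
[0.19145937 0.56863749 0.23762918] [[ 0.948 -0.     0.319]
 [-0.319 -0.     0.948]
 [-0.    -1.    -0.   ]] 71.38889462594919 1.15
0 (array([ 0.4708,  0.0376, -0.4303]), array([  0.  , -74.21,  -0.  ]))
1 (array([ 0.4708,  0.0376, -0.4303]), array([  0.  , 105.79,   0.  ]))
[[231.7678296  213.67091274]
 [262.70541395 167.37722687]
 [207.44725561 164.212785  ]]
[[284.82494953 226.66341769]
 [234.3594442  200.22253921]
 [209.32244389 237.70958114]]
[[236.05007556 154.1180717 ]
 [208.83560473 190.80272322]
 [254.54401835 195.49749236]]
[[210.3455633  202.72600724]
 [249.08632181 226.5326827 ]
 [268.29844421 196.50043598]]
```

carry_out(motion=[0.045, 0, -0.04, 0, 0, 0, -0.27, 0.045, 0, -0.04, 0, 0, 0, -0.27, 0.045, 0, -0.04, 0, 0, 0, -0.27, 0.045, 0, -0.04, 0, 0, 0, -0.27, 0.045, 0, -0.04, 0, 0, 0, -0.27], squeeze=10)

```text
t: 1.65
tool_pos: [0.3158, 0.3498, 0.2358]
orientation: [-1.557, 0.248, -0.246]
force: [0.8, -0.0, 0.0]
opening: 0.0577
```

carry_out(motion=[0.045, 0, -0.04, 0, 0, 0, -0.27, 0.045, 0, -0.04, 0, 0, 0, -0.27, 0.045, 0, -0.04, 0, 0, 0, -0.27, 0, 0, 0, 0, -8.5, 0, -0.27, 0, 0, 0, 0, -8.5, 0, -0.27])

```text
t: 2.15
tool_pos: [0.3944, 0.2134, 0.237]
orientation: [-1.571, 0.014, -0.019]
force: [-0.8, -0.2, -0.7]
opening: 0.0339
```

carry_out(motion=[0, 0, 0, 0, -8.5, 0, -0.27, 0, 0, 0, 0, -8.5, 0, -0.27, 0, 0, 0, 0, -8.5, 0, -0.27, 0, 0, 0, 0, -8.5, 0, -0.27, 0, 0, 0, 0, -8.5, 0, -0.27])

```text
t: 2.65
tool_pos: [0.3954, 0.2116, 0.2378]
orientation: [-1.495, -0.578, 0.57]
force: [-0.7, -0.0, 0.2]
opening: 0.0339
```

```bash
python3 - <<'E'
from h import *
s,p,Rm=cur(); print(s['t'],p.round(4),yaw_of(Rm).round(2),Rm[:,1].round(3),s['q'].round(2),s['opening'])
print(delta(*target(235.6,.2)))
E
```

```text
2.65 [0.3954 0.2116 0.2378] 132.02 [ 0.005 -0.    -1.   ] [ 0.38 -0.3   1.89 -0.    1.54 -1.93] 0.0339467778375191
(array([-0.0568,  0.0383, -0.2194]), array([  0.22, -13.58,   0.19]))
```

carry_out(motion=[-0.012, 0, -0.048, 0, 0, 0, -0.27, -0.012, 0, -0.048, 0, 0, 0, -0.27, -0.012, 0, -0.048, 0, 0, 0, -0.27, -0.012, 0, -0.048, 0, 0, 0, -0.27, -0.006, 0, -0.026, 0, 0, 0, -0.27])

```text
t: 3.15
tool_pos: [0.5047, 0.013, 0.2395]
orientation: [-1.491, -0.595, 0.581]
force: [0.0, 0.7, 0.1]
opening: 0.0339
```

carry_out(motion=[0, 0, 0, 0, -7, 0, -0.27, 0, 0, 0, 0, -6.5, 0, -0.27, 0, 0.01, 0, 0, 0, 0, -0.27, 0, 0.01, 0, 0, 0, 0, -0.27, 0, 0, 0, 0, 0, 0, -0.27])

```text
t: 3.65
tool_pos: [0.5064, 0.0081, 0.2174]
orientation: [-1.435, -0.773, 0.759]
force: [-0.2, -0.0, 0.7]
opening: 0.0338
```

```bash
python3 - <<'E'
from h import *
s,p,Rm=cur(); print(s['t'],p.round(4),yaw_of(Rm).round(2),Rm[:,1].round(3),s['q'].round(2),s['opening'])
print(delta(*target(235.6,.1)))
E
```

```text
3.65 [0.5064 0.0081 0.2174] 146.27 [ 0.009  0.001 -1.   ] [-0.09 -0.12  1.78  0.    1.48 -2.64] 0.03382782707070684
(array([-0.002 ,  0.1174,  0.0072]), array([0.38, 0.67, 0.34]))
```

carry_out(motion=[-0.001, 0.02, 0.004, 0.4, 6, 0.3, -0.27, -0.001, 0.025, 0.004, 0, 0, 0, -0.27, 0, 0.03, 0, 0, 0, 0, -0.27, 0, 0.02, 0, 0, 0, 0, -0.27, 0, 0, 0, 0, 0, 0, -0.27])

```text
t: 4.15
tool_pos: [0.498, 0.0137, 0.1191]
orientation: [-1.462, -0.677, 0.675]
force: [-0.5, 0.8, -0.5]
opening: 0.034
```

```bash
cat > look.py <<'E'
from h import *
import sys
tag=sys.argv[1]
s,p,Rm=cur(); print(s['t'],p.round(4),yaw_of(Rm).round(2),Rm[:,1].round(3),s['q'].round(2),s['opening'],s['force'].round(1))
out=[]
for n,(x0,y0,x1,y1) in dict(top=(180,120,280,220),side=(180,120,310,250)).items():
    im=imaging.read_camera(n)
    out.append(cv2.resize(im[y0:y1,x0:x1],(400,400),interpolation=cv2.INTER_CUBIC))
    for k,L in feats(im,n,(190,138,285,220) if n=='top' else (180,170,310,252)).items(): print(n,k,[(int(s_),c.round(1).tolist(),int(a)) for s_,c,a in L[:4]], [atz(n,c,.075 if k=='green' else .04)[0,:2].round(4).tolist() for s_,c,a in L[:4]] if n=='top' else '')
cv2.imwrite(f"pics/{tag}.png",np.hstack(out))
E
python3 look.py a1; python3 -c "
from h import *
print(delta(*target(235.6,.1)))"
```

```text
4.15 [0.498  0.0137 0.1191] 139.6 [ 0.001  0.001 -1.   ] [-0.08 -0.06  1.9   0.    1.3  -2.51] 0.03402225409849901 [-0.5  0.8 -0.5]
top green [] []
top red [] []
top blue [] []
top yellow [(68, [207.8, 165.2], 3)] [[0.5868, 0.1467]]
top orange [] []
side green [(2870, [250.2, 225.7], 221), (2187, [269.0, 196.1], 155), (2145, [225.8, 180.4], 355), (1712, [212.4, 199.9], 120)] 
side red [(322, [285.1, 226.7], 9)] 
side blue [] 
side yellow [] 
side orange [] 
(array([-0.0021,  0.0221, -0.002 ]), array([ 0.19, -5.97,  0.22]))
```

View pics/a1.png

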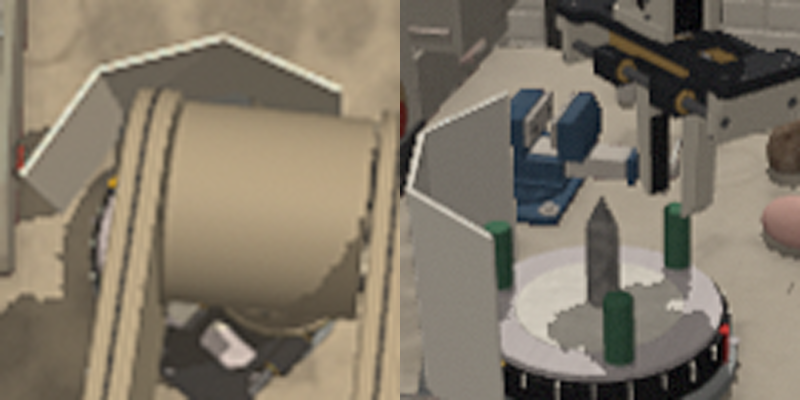

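```bash
python3 - <<'E'
from h import *
s,p,Rm=cur()
P=np.array([p+Rm@[0,.019,0]+Rm@[0,0,d] for d in (-.032,-.017,0,.017,.032)])
print(((proj('side',P)-[180,120])*400/130+[400,0]).round(0))
a=np.radians(235.6);print(((proj('side',[[C[0]+.073*np.cos(a),C[1]+.073*np.sin(a),.096]])-[180,120])*400/130+[400,0]).round(0))
E
```

```text
[[644. 180.]
 [657. 188.]
 [671. 197.]
 [686. 206.]
 [699. 214.]]
[[672. 204.]]
```

carry_out(motion=[-0.001, 0.008, -0.001, 0, 0, 0, -0.27, -0.001, 0.008, -0.001, 0, 0, 0, -0.27, 0, 0.006, 0, 0, 0, 0, -0.27, 0, 0, 0, 0, 0, 0, -0.27, 0, 0, 0, 0, 0, 0, -0.27])

```text
t: 4.75
tool_pos: [0.5036, 0.0102, 0.103]
orientation: [-1.468, -0.685, 0.667]
force: [1.2, 0.4, -0.6]
opening: 0.0336
```

```bash
python3 look.py a2; python3 -c "
from h import *
print(delta(*target(235.6,.1)))"
```

```text
4.75 [0.5036 0.0102 0.103 ] 139.57 [ 0.012  0.    -1.   ] [-0.08 -0.03  1.91  0.    1.25 -2.52] 0.03360624999110565 [ 1.2  0.4 -0.6]
top green [(100, [206.2, 189.7], 12)] [[0.5123, 0.1434]]
top red [] []
top blue [] []
top yellow [(202, [208.2, 165.0], 6)] [[0.5872, 0.1456]]
top orange [] []
side green [(2867, [250.2, 225.8], 221), (2138, [225.7, 180.3], 352), (1692, [212.4, 199.8], 120), (1576, [268.5, 198.0], 118)] 
side red [(320, [285.1, 226.7], 9)] 
side blue [] 
side yellow [] 
side orange [] 
(array([-0.0019,  0.003 ,  0.0027]), array([ 0.54, -6.03,  0.44]))
```

View pics/a2.png

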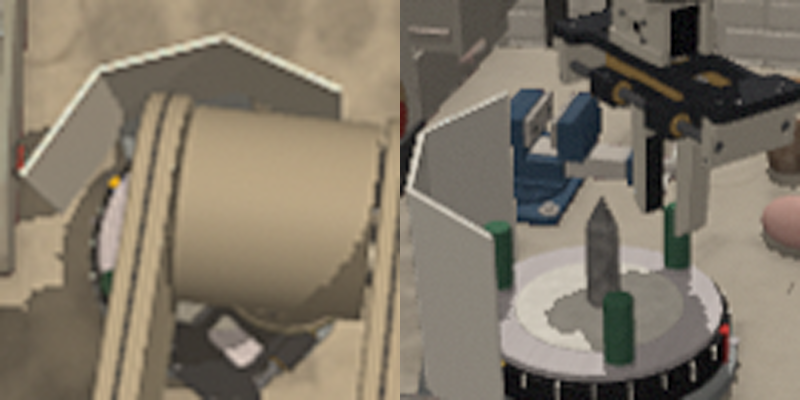

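carry_out(motion=[0.0, 0.003, 0.004, 0.3, 2, 0.3, -0.27, 0.0, 0, 0.005, 0, 3, 0, -0.27, 0, 0, 0.005, 0, 4, 0, -0.27, 0, 0, 0.005, 0, 4, 0, -0.27, 0, 0, 0.005, 0, 4, 0, -0.27])

```text
t: 5.35
tool_pos: [0.4879, 0.027, 0.1013]
orientation: [-1.53, -0.442, 0.432]
force: [0.5, -3.3, -1.7]
opening: 0.0343
```

```bash
cat > arc.py <<'E'
from h import *
s,p,Rm=cur(); v=p[:2]-C; 
print(round(s['t'],2),'ang',np.degrees(np.arctan2(v[1],v[0])).round(2)%360,'rad',np.hypot(*v).round(4),'z',p[2].round(4),'yaw-ideal',((yaw_of(Rm)-(np.degrees(np.arctan2(v[1],v[0]))-90)+180)%360-180).round(2),'q',s['q'].round(2),'tilt',Rm[:,1].round(3),'F(tool)',(Rm.T@s['force']).round(2),s['opening'].round(4))
a=np.degrees(np.arctan2(v[1],v[0]))
print('to next 20deg', delta(*target(a-20,.1)))
E
python3 arc.py
```

```text
Traceback (most recent call last):
  File "arc.py", line 3, in <module>
    print(round(s['t'],2),'ang',np.degrees(np.arctan2(v[1],v[0])).round(2)%360,'rad',np.hypot(*v).round(4),'z',p[2].round(4),'yaw-ideal',((yaw_of(Rm)-(np.degrees(np.arctan2(v[1],v[0]))-90)+180)%360-180).round(2),'q',s['q'].round(2),'tilt',Rm[:,1].round(3),'F(tool)',(Rm.T@s['force']).round(2),s['opening'].round(4))
                                                                                                                                                                                                                                                                                                     ^^^^^^^^^^^^^^^^^^
AttributeError: 'float' object has no attribute 'round'
```

```bash
sed -i "s/s\['opening'\].round(4)/round(s['opening'],4)/" arc.py; python3 arc.py
```

```text
5.35 ang 219.28 rad 0.0692 z 0.1013 yaw-ideal -7.32 q [-0.05 -0.07  1.95 -0.    1.26 -2.18] tilt [ 0.007 -0.002 -1.   ] F(tool) [-1.32  1.68 -3.07] 0.0343
to next 20deg (array([-0.0026,  0.0012,  0.0248]), array([ 0.26, 12.68,  0.33]))
```

carry_out(motion=[-0.001, 0, 0.005, 0.2, 2, 0.2, -0.27, -0.001, 0, 0.005, 0, 3, 0, -0.27, 0, 0, 0.005, 0, 4, 0, -0.27, 0, 0, 0.005, 0, 4, 0, -0.27, 0, 0, 0.005, 0, 4, 0, -0.27])

```text
t: 5.85
tool_pos: [0.4754, 0.0468, 0.1018]
orientation: [-1.567, -0.197, 0.192]
force: [0.4, -2.8, -1.8]
opening: 0.0333
```

```bash
python3 arc.py
```

```text
5.85 ang 199.98 rad 0.0703 z 0.1018 yaw-ideal -5.8 q [-0.01 -0.1   1.97 -0.    1.26 -1.82] tilt [ 0.004 -0.005 -1.   ] F(tool) [-0.31  1.83 -2.84] 0.0333
to next 20deg (array([-0.0008,  0.0016,  0.025 ]), array([ 0.29, 14.2 ,  0.2 ]))
```

carry_out(motion=[-0.001, 0, 0.005, 0.2, 3, 0.2, -0.27, 0, 0, 0.005, 0, 3, 0, -0.27, 0, 0, 0.005, 0, 4, 0, -0.27, 0, 0, 0.005, 0, 4, 0, -0.27, 0, 0, 0.005, 0, 4, 0, -0.27])

```text
t: 6.35
tool_pos: [0.4707, 0.0696, 0.1019]
orientation: [-1.576, 0.064, -0.063]
force: [-0.6, -2.7, -1.8]
opening: 0.0342
```

```bash
python3 arc.py; python3 look.py a3
```

```text
6.35 ang 180.94 rad 0.0708 z 0.1019 yaw-ideal -5.57 q [ 0.04 -0.1   1.97 -0.01  1.27 -1.44] tilt [-0.001 -0.007 -1.   ] F(tool) [-0.43  1.78 -2.73] 0.0342
to next 20deg (array([-0.0003,  0.0018,  0.0251]), array([ 0.38, 14.43,  0.04]))
6.35 [0.4707 0.0696 0.1019] 85.37 [-0.001 -0.007 -1.   ] [ 0.04 -0.1   1.97 -0.01  1.27 -1.44] 0.03417421159402447 [-0.6 -2.7 -1.8]
top green [(825, [255.2, 164.2], 42)] [[0.5866, 0.011]]
top red [] []
top blue [] []
top yellow [(30, [227.5, 152.0], 2)] [[0.6261, 0.0921]]
top orange [(211, [225.0, 147.4], 11)] [[0.6393, 0.0996]]
side green [(4356, [229.2, 186.0], 481), (2986, [219.6, 221.2], 201), (1738, [279.5, 211.3], 136), (3, [263.0, 243.0], 1)] 
side red [(408, [265.8, 245.4], 32)] 
side blue [] 
side yellow [] 
side orange []
```

View pics/a3.png

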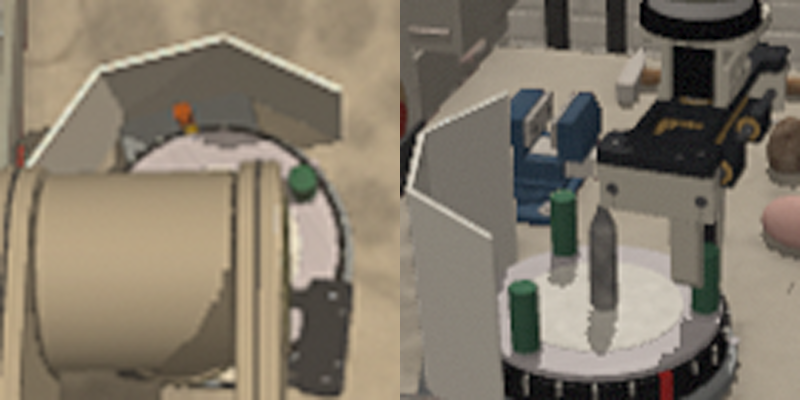

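carry_out(motion=[0, 0, 0.005, 0.2, 3, 0, -0.27, 0, 0, 0.005, 0, 3, 0, -0.27, 0, 0, 0.005, 0, 4, 0, -0.27, 0, 0, 0.005, 0, 4, 0, -0.27, 0, 0, 0.005, 0, 4, 0, -0.27])

```text
t: 6.95
tool_pos: [0.4744, 0.0924, 0.102]
orientation: [-1.555, 0.309, -0.306]
force: [-2.0, -2.2, 0.1]
opening: 0.0343
```

carry_out(motion=[0, 0, 0.005, 0.2, 3, 0, -0.27, 0, 0, 0.005, 0, 3, 0, -0.27, 0, 0, 0.005, 0, 4, 0, -0.27, 0, 0, 0.005, 0, 4, 0, -0.27, 0, 0, 0.005, 0, 4, 0, -0.27])

```text
t: 7.45
tool_pos: [0.4852, 0.1127, 0.102]
orientation: [-1.507, 0.556, -0.55]
force: [-1.2, -0.8, 0.3]
opening: 0.0342
```

```bash
python3 arc.py; python3 look.py a4
```

```text
7.45 ang 143.34 rad 0.0702 z 0.102 yaw-ideal -3.79 q [ 0.13 -0.03  1.91 -0.    1.27 -0.73] tilt [-0.006 -0.006 -1.   ] F(tool) [-0.38 -0.29 -1.4 ] 0.0342
to next 20deg (array([-0.0001,  0.0018,  0.025 ]), array([4.700e-01, 1.621e+01, 1.000e-02]))
7.45 [0.4852 0.1127 0.102 ] 49.54 [-0.006 -0.006 -1.   ] [ 0.13 -0.03  1.91 -0.    1.27 -0.73] 0.034202725666773244 [-1.2 -0.8  0.3]
top green [(734, [259.7, 181.2], 38), (103, [251.9, 207.7], 8)] [[0.5395, -0.0026], [0.4661, 0.0166]]
top red [] []
top blue [(212, [251.9, 207.7], 8)] [[0.469, 0.0178]]
top yellow [(11, [247.5, 154.0], 2)] [[0.6217, 0.0351]]
top orange [(157, [225.2, 147.2], 9)] [[0.6399, 0.0991]]
side green [(3035, [268.0, 220.1], 211), (533, [212.1, 210.0], 47), (119, [219.5, 189.8], 19), (31, [282.7, 212.5], 3)] 
side red [(834, [236.4, 246.7], 33)] 
side blue [(32, [282.8, 212.8], 3)] 
side yellow [] 
side orange []
```

View pics/a4.png

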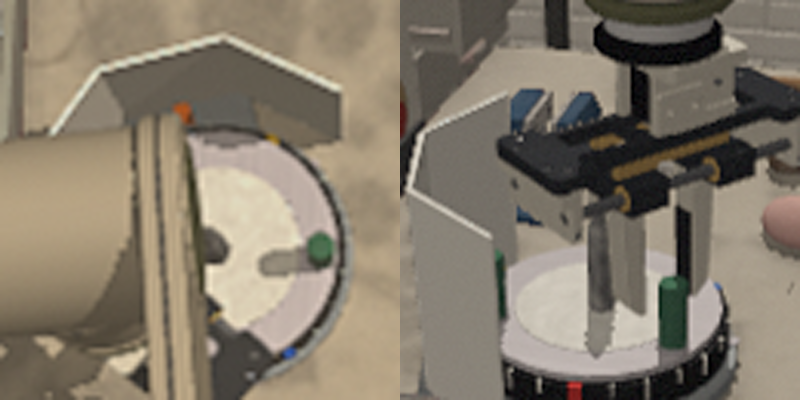

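```bash
python3 - <<'E'
from h import *
s,p,Rm=cur()
P=np.array([p+Rm@[0,.019,0]+Rm@[0,0,d] for d in (-.032,-.017,0,.017,.032)])
f=lambda P:((proj('side',P)-[180,120])*400/130+[400,0]).round(0)
print(f(P))
for A in (137.6,143,147.4,150):
  a=np.radians(A);print(A,f([[C[0]+.073*np.cos(a),C[1]+.073*np.sin(a),z] for z in (.096,.046)]).tolist())
A=np.radians(178.1-np.arange(0,60,5))
E
```

```text
[[698. 282.]
 [680. 289.]
 [659. 297.]
 [637. 306.]
 [618. 313.]]
137.6 [[653.0, 285.0], [653.0, 351.0]]
143 [[662.0, 281.0], [662.0, 348.0]]
147.4 [[668.0, 278.0], [668.0, 344.0]]
150 [[672.0, 277.0], [672.0, 342.0]]
```

carry_out(motion=[0, 0, 0.005, 0.2, 3, 0, -0.27, 0, 0, 0.005, 0.2, 3, 0, -0.27, 0, 0, 0.005, 0, 4, 0, -0.27, 0, 0, 0.005, 0, 4, 0, -0.27, 0, 0, 0.005, 0, 4, 0, -0.27])

```text
t: 8.05
tool_pos: [0.5021, 0.1286, 0.102]
orientation: [-1.427, 0.789, -0.784]
force: [-1.1, -2.3, 0.5]
opening: 0.0342
```

```bash
python3 arc.py
```

```text
8.05 ang 124.27 rad 0.0699 z 0.102 yaw-ideal -2.09 q [ 0.15  0.02  1.86 -0.    1.27 -0.41] tilt [-0.004 -0.001 -1.   ] F(tool) [ 1.39 -0.46 -2.14] 0.0342
to next 20deg (array([0.0004, 0.0019, 0.025 ]), array([ 0.26, 17.91, -0.02]))
```

carry_out(motion=[0, 0, -0.006, 0, 0, 0, -0.27, 0, -0.03, 0, 0, 0, 0, -0.27, 0, -0.05, 0, 0, 0, 0, -0.27, 0, -0.04, 0, 0, 4, 0, -0.27, 0, 0, 0, 0, 0, 0, -0.27])

```text
t: 8.55
tool_pos: [0.4944, 0.1237, 0.2243]
orientation: [-1.414, 0.831, -0.82]
force: [0.4, 0.0, 0.3]
opening: 0.034
```

```bash
python3 arc.py; python3 look.py a5; python3 -c "
from h import *
print(delta(*target(249,.22,flip=1)))"
```

```text
8.55 ang 131.65 rad 0.0708 z 0.2243 yaw-ideal -12.34 q [ 0.14 -0.1   1.75 -0.    1.5  -0.37] tilt [-0.008 -0.001 -1.   ] F(tool) [ 0.17 -0.35  0.37] 0.034
to next 20deg (array([-0.0028,  0.1241,  0.0259]), array([ 0.47,  7.65, -0.14]))
8.55 [0.4944 0.1237 0.2243] 29.31 [-0.008 -0.001 -1.   ] [ 0.14 -0.1   1.75 -0.    1.5  -0.37] 0.03400931599778429 [0.4 0.  0.3]
top green [(819, [230.3, 152.9], 44), (732, [257.5, 190.3], 37), (76, [241.8, 212.2], 5)] [[0.6166, 0.0808], [0.5144, 0.0028], [0.4531, 0.0437]]
top red [] []
top blue [(190, [242.0, 212.2], 8)] [[0.4557, 0.0454]]
top yellow [(155, [256.5, 160.4], 4)] [[0.604, 0.0088]]
top orange [(184, [225.0, 147.4], 11)] [[0.6393, 0.0996]]
side green [(3023, [257.7, 223.6], 209), (2398, [264.2, 193.1], 164), (2058, [225.7, 180.4], 356), (775, [211.8, 203.4], 64)] 
side red [(836, [221.9, 245.1], 35)] 
side blue [(136, [285.5, 219.6], 7)] 
side yellow [] 
side orange [] 
(array([ 0.1165, -0.001 , -0.0392]), array([ 0.91, 50.37,  0.08]))
```

View pics/a5.png

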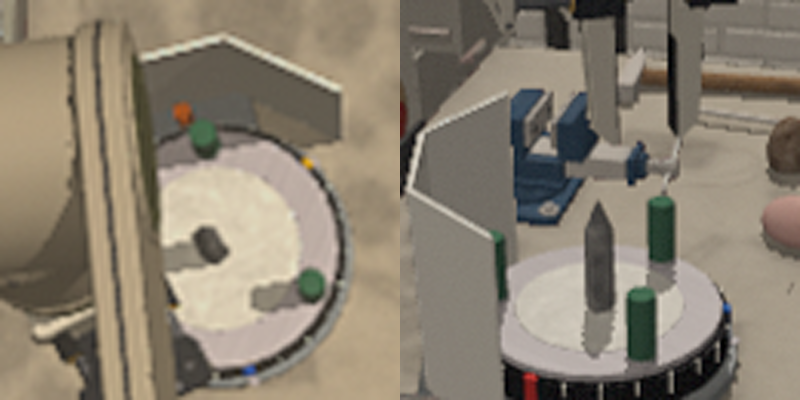

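carry_out(motion=[0.043, 0, -0.014, 0, 0, 0, -0.27, 0.043, 0, -0.014, 0, 0, 0, -0.27, 0.035, 0, -0.012, 0, 0, 0, -0.27, 0, 0, 0, 0, 8.5, 0, -0.27, 0, 0, 0, 0, 8.5, 0, -0.27])

```text
t: 9.15
tool_pos: [0.5119, -0.0054, 0.2083]
orientation: [-1.329, 1.058, -1.021]
force: [0.6, 0.1, 1.0]
opening: 0.0342
```

carry_out(motion=[0, 0, 0, 0.4, 8.5, 0, -0.27, 0, 0, 0, 0.4, 8.5, 0, -0.27, 0, 0.02, 0, 0, 8.5, 0, -0.27, 0, 0.02, 0, 0, 8.5, 0, -0.27, 0, 0, 0, 0, 0, 0, -0.27])

```text
t: 9.65
tool_pos: [0.5039, -0.0067, 0.1556]
orientation: [-1.038, 1.497, -1.463]
force: [-0.3, -0.4, -0.1]
opening: 0.034
```

```bash
python3 arc.py;  python3 -c "
from h import *
print(delta(*target(247.5,.12,flip=1)))"
```

```text
9.65 ang 244.09 rad 0.0862 z 0.1556 yaw-ideal -175.13 q [-0.11 -0.05  1.82 -0.    1.4   0.25] tilt [-0.03   0.002 -1.   ] F(tool) [ 0.52  0.1  -0.14] 0.034
to next 20deg (array([-0.0201,  0.0561, -0.0218]), array([   1.17, -155.1 ,   -2.12]))
(array([-0.0132,  0.0353,  0.0065]), array([1.67, 1.47, 0.52]))
```

carry_out(motion=[-0.006, 0.01, 0.003, 1.7, 1.5, 0.5, -0.27, -0.006, 0.01, 0.003, 0, 0, 0, -0.27, 0, 0.01, 0, 0, 0, 0, -0.27, 0, 0, 0, 0, 0, 0, -0.27, 0, 0, 0, 0, 0, 0, -0.27])

```text
t: 10.15
tool_pos: [0.511, 0.0025, 0.1213]
orientation: [-1.016, 1.482, -1.475]
force: [-0.2, 1.0, 0.2]
opening: 0.0343
```

```bash
python3 arc.py;  python3 -c "
from h import *
print(delta(*target(247.5,.1,flip=1)))"; python3 look.py a6
```

```text
10.15 ang 245.95999999999998 rad 0.0747 z 0.1213 yaw-ideal -177.25 q [-0.1  -0.02  1.86 -0.    1.31  0.28] tilt [-0.007  0.    -1.   ] F(tool) [-0.92 -0.16 -0.53] 0.0343
to next 20deg (array([-0.0074,  0.0214, -0.0245]), array([   0.28, -157.25,   -0.46]))
(array([-0.0017,  0.0213,  0.0022]), array([0.36, 1.21, 0.14]))
10.15 [0.511  0.0025 0.1213] -21.29 [-0.007  0.    -1.   ] [-0.1  -0.02  1.86 -0.    1.31  0.28] 0.03430184420059928 [-0.2  1.   0.2]
top green [(1, [208.0, 194.0], 1)] [[0.5006, 0.138]]
top red [(345, [204.2, 173.9], 6)] [[0.5615, 0.1559]]
top blue [] []
top yellow [] []
top orange [] []
side green [(2855, [257.7, 224.7], 209), (2445, [264.2, 193.1], 164), (2177, [225.9, 180.3], 353), (797, [211.8, 203.5], 64)] 
side red [(878, [221.9, 245.1], 35)] 
side blue [(137, [285.5, 219.6], 7)] 
side yellow [] 
side orange []
```

View pics/a6.png

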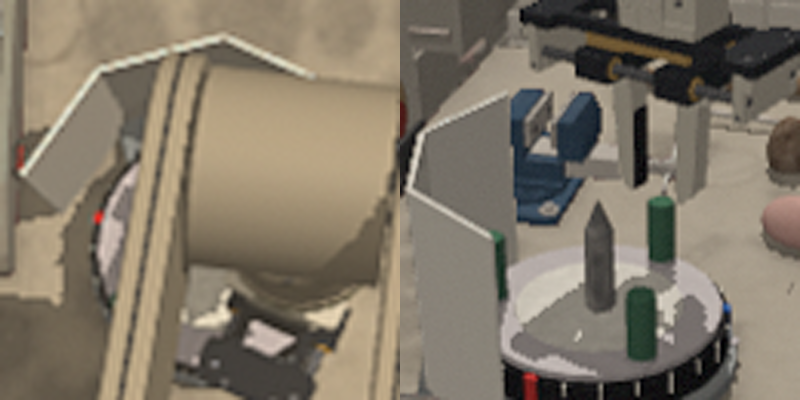

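carry_out(motion=[-0.001, 0.01, 0.001, 0.3, 1, 0.2, -0.27, -0.001, 0.01, 0.001, 0, 0, 0, -0.27, 0, 0.002, 0, 0, 0, 0, -0.27, 0, 0, 0, 0, 0, 0, -0.27, 0, 0, 0, 0, 0, 0, -0.27])

```text
t: 10.75
tool_pos: [0.5146, 0.0034, 0.0986]
orientation: [-0.996, 1.49, -1.491]
force: [-0.7, -0.4, -0.3]
opening: 0.0339
```

```bash
python3 arc.py; python3 look.py a7
```

```text
10.75 ang 248.26999999999998 rad 0.0726 z 0.0986 yaw-ideal 179.33 q [-0.09  0.01  1.87  0.    1.25  0.3 ] tilt [ 0.002  0.001 -1.   ] F(tool) [ 0.66  0.3  -0.51] 0.0339
to next 20deg (array([-0.0037, -0.0015, -0.025 ]), array([-1.7000e-01, -1.6067e+02,  8.0000e-02]))
10.75 [0.5146 0.0034 0.0986] -22.4 [ 0.002  0.001 -1.   ] [-0.09  0.01  1.87  0.    1.25  0.3 ] 0.03389274026224848 [-0.7 -0.4 -0.3]
top green [(64, [208.5, 194.5], 8)] [[0.4992, 0.1365]]
top red [(348, [204.2, 173.9], 6)] [[0.5615, 0.1559]]
top blue [] []
top yellow [] []
top orange [] []
side green [(2854, [257.7, 224.6], 209), (2225, [263.9, 193.5], 145), (2180, [225.7, 180.3], 355), (808, [211.9, 203.5], 64)] 
side red [(889, [221.9, 245.1], 35)] 
side blue [(136, [285.6, 219.6], 8)] 
side yellow [] 
side orange []
```

View pics/a7.png

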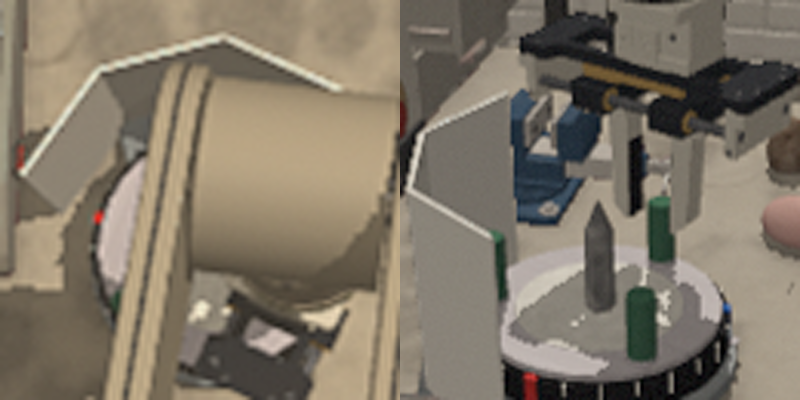

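carry_out(motion=[0, 0, -0.005, 0, 2, 0, -0.27, 0, 0, -0.005, 0, 4, 0, -0.27, 0, 0, -0.005, 0, 4, 0, -0.27, 0, 0, -0.005, 0, 4, 0, -0.27, 0, 0, -0.005, 0, 4, 0, -0.27])

```text
t: 11.35
tool_pos: [0.4948, 0.0147, 0.1007]
orientation: [-0.773, 1.709, -1.715]
force: [2.6, -1.5, -2.7]
opening: 0.0338
```

```bash
python3 arc.py; 
```

```text
11.35 ang 230.24 rad 0.073 z 0.1007 yaw-ideal 178.74 q [-0.07 -0.05  1.93  0.    1.25  0.64] tilt [ 0.008 -0.    -1.   ] F(tool) [-0.55  2.69  2.91] 0.0338
to next 20deg (array([-0.0038,  0.0005, -0.0251]), array([  -0.49, -161.26,    0.42]))
```

carry_out(motion=[-0.001, 0, -0.005, -0.3, 4, 0.2, -0.27, 0, 0, -0.005, 0, 4, 0, -0.27, -0.001, 0, -0.005, 0, 4, 0, -0.27, 0, 0, -0.005, 0, 4, 0, -0.27, 0, 0, -0.005, 0, 4, 0, -0.27])

```text
t: 11.85
tool_pos: [0.481, 0.0329, 0.102]
orientation: [-0.475, 1.942, -1.945]
force: [2.9, -2.0, -1.8]
opening: 0.0341
```

carry_out(motion=[0, 0, -0.005, -0.3, 4, 0.2, -0.27, 0, 0, -0.005, 0, 4, 0, -0.27, 0, 0, -0.005, 0, 4, 0, -0.27, 0, 0, -0.005, 0, 4, 0, -0.27, 0, 0, 0, 0, 0, 0, -0.27])

```text
t: 12.35
tool_pos: [0.4734, 0.0502, 0.1027]
orientation: [-0.195, 2.115, -2.109]
force: [-0.4, -0.1, -0.3]
opening: 0.0338
```

```bash
python3 arc.py;python3 look.py a8 
```

```text
12.35 ang 196.84 rad 0.0712 z 0.1027 yaw-ideal 174.47 q [-0.01 -0.11  1.99  0.    1.26  1.37] tilt [ 0.013  0.004 -1.   ] F(tool) [ 0.43  0.25 -0.03] 0.0338
to next 20deg (array([-0.0001,  0.0027, -0.0251]), array([  -1.1 , -165.53,   -0.26]))
12.35 [0.4734 0.0502 0.1027] -78.69 [ 0.013  0.004 -1.   ] [-0.01 -0.11  1.99  0.    1.26  1.37] 0.03379166311171733 [-0.4 -0.1 -0.3]
top green [(837, [250.3, 158.8], 46), (3, [219.3, 153.0], 2)] [[0.6014, 0.0252], [0.6155, 0.1113]]
top red [(313, [219.3, 155.0], 7)] [[0.6168, 0.1151]]
top blue [] []
top yellow [] []
top orange [(213, [225.0, 147.4], 12)] [[0.6393, 0.0996]]
side green [(4184, [224.8, 187.2], 475), (3140, [228.6, 224.2], 211), (973, [278.6, 210.3], 77), (439, [276.0, 240.8], 44)] 
side red [] 
side blue [(338, [276.1, 240.4], 31)] 
side yellow [] 
side orange []
```

View pics/a8.png

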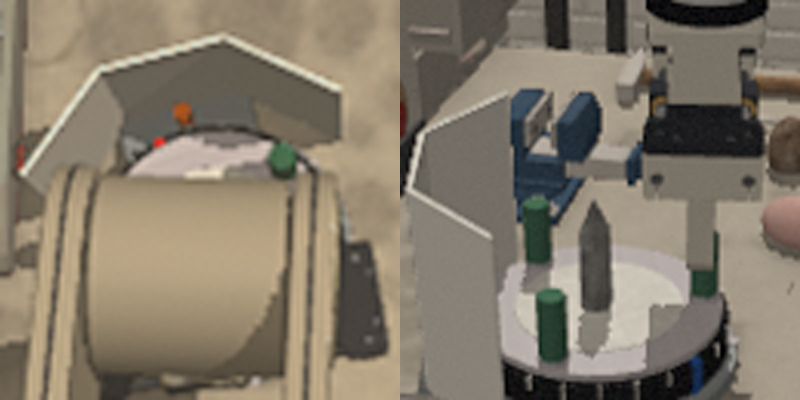

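carry_out(motion=[0, 0, -0.004, -0.8, 2, -0.2, -0.27, 0, 0, -0.005, 0, 2, 0, -0.27, 0, 0, -0.004, 0, 2, 0, -0.27, 0, 0, -0.002, 0, 0, 0, -0.27, 0, 0, 0, 0, 0, 0, -0.27])

```text
t: 12.95
tool_pos: [0.4706, 0.0634, 0.103]
orientation: [-0.095, 2.19, -2.154]
force: [-0.6, -0.5, 0.1]
opening: 0.0338
```

```bash
python3 arc.py;python3 look.py a9 
```

```text
12.95 ang 185.97 rad 0.0713 z 0.103 yaw-ideal 179.3 q [ 0.01 -0.11  1.98  0.02  1.26  1.49] tilt [ 0.004  0.017 -1.   ] F(tool) [ 0.64 -0.11  0.47] 0.0338
to next 20deg (array([-0.0024,  0.0034, -0.0249]), array([  -0.21, -160.7 ,   -1.4 ]))
12.95 [0.4706 0.0634 0.103 ] -84.73 [ 0.004  0.017 -1.   ] [ 0.01 -0.11  1.98  0.02  1.26  1.49] 0.03384725602834011 [-0.6 -0.5  0.1]
top green [(295, [253.7, 160.4], 15)] [[0.5969, 0.0156]]
top red [(69, [224.5, 152.9], 3)] [[0.6232, 0.1005]]
top blue [] []
top yellow [] []
top orange [(212, [225.0, 147.4], 11)] [[0.6393, 0.0997]]
side green [(4348, [227.5, 186.4], 480), (3088, [222.4, 222.3], 211), (1337, [279.5, 211.7], 116), (537, [269.8, 244.0], 45)] 
side red [] 
side blue [(440, [269.8, 244.0], 36)] 
side yellow [] 
side orange []
```

View pics/a9.png

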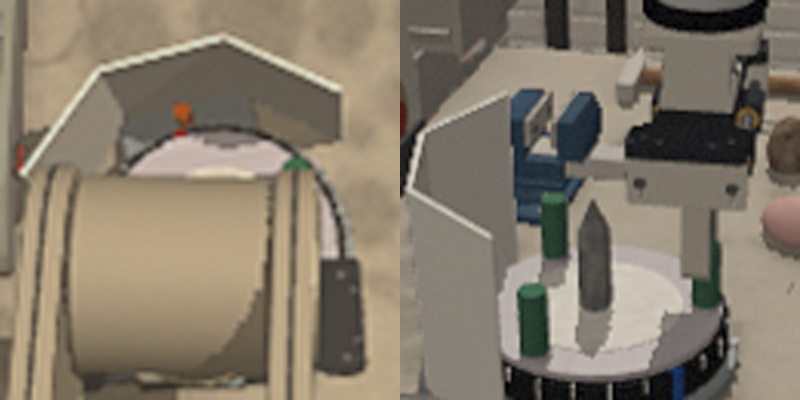

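carry_out(motion=[0, 0.001, -0.002, 0, 1, -0.8, -0.27, 0, 0, -0.002, 0, 1, 0, -0.27, 0, 0, 0, 0, 0, 0, -0.27, 0, 0, 0, 0, 0, 0, -0.27, 0, 0, 0, 0, 0, 0, -0.27])

```text
t: 13.55
tool_pos: [0.4709, 0.0672, 0.1024]
orientation: [-0.071, 2.216, -2.181]
force: [-0.7, -2.0, 0.8]
opening: 0.034
```

```bash
python3 arc.py;python3 look.py a10 
```

```text
13.55 ang 182.89 rad 0.0707 z 0.1024 yaw-ideal -179.77 q [ 0.02 -0.09  1.97  0.02  1.28  1.53] tilt [-0.01   0.015 -1.   ] F(tool) [ 0.78 -0.86  1.93] 0.034
to next 20deg (array([-0.0022,  0.0028, -0.0249]), array([   0.98, -159.76,   -1.14]))
13.55 [0.4709 0.0672 0.1024] -86.88 [-0.01   0.015 -1.   ] [ 0.02 -0.09  1.97  0.02  1.28  1.53] 0.0340045320938868 [-0.7 -2.   0.8]
top green [(104, [257.3, 162.9], 8)] [[0.5902, 0.0053]]
top red [(40, [226.2, 152.3], 3)] [[0.6252, 0.0959]]
top blue [] []
top yellow [] []
top orange [(208, [225.0, 147.4], 11)] [[0.6393, 0.0996]]
side green [(4209, [228.4, 186.2], 474), (3019, [220.9, 221.7], 202), (1380, [279.6, 212.1], 125), (552, [267.8, 245.0], 48)] 
side red [] 
side blue [(466, [267.8, 244.8], 35)] 
side yellow [] 
side orange []
```

```bash
python3 - <<'E'
from h import *
for c in (C,np.array([.5405,.0705]),np.array([.5428,.071])):
  for A in (132,136.5,141):
    a=np.radians(A); print(A,proj('side',[[c[0]+.0908*np.cos(a),c[1]+.0908*np.sin(a),z] for z in (.04,.03)]).round(1).tolist())
E
```

```text
132 [[263.5, 242.2], [263.5, 246.4]]
136.5 [[266.6, 241.1], [266.6, 245.3]]
141 [[269.6, 239.9], [269.6, 244.1]]
132 [[264.1, 242.1], [264.1, 246.3]]
136.5 [[267.2, 241.1], [267.2, 245.3]]
141 [[270.1, 239.9], [270.1, 244.0]]
132 [[262.9, 242.1], [262.9, 246.3]]
136.5 [[266.0, 241.1], [266.0, 245.2]]
141 [[268.9, 239.9], [268.9, 244.0]]
```

View pics/a10.png

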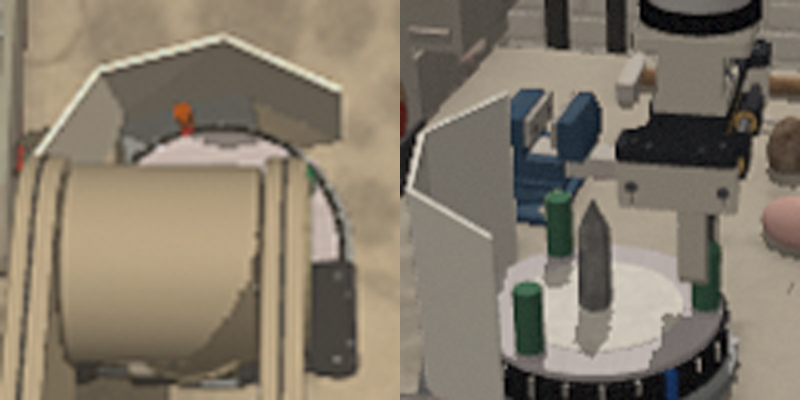

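carry_out(motion=[0, 0, 0.005, 0.8, -4, -0.8, -0.27, 0, 0, 0.005, 0, -4, 0, -0.27, 0, 0, 0.005, 0, -4, 0, -0.27, 0, 0, 0.004, 0, -4, 0, -0.27, 0, 0, 0, 0, 0, 0, -0.27])

```text
t: 14.15
tool_pos: [0.4745, 0.0497, 0.1025]
orientation: [-0.377, 2.049, -2.035]
force: [0.6, -0.1, 0.3]
opening: 0.034
```

```bash
python3 arc.py;python3 look.py b1 
```

```text
14.15 ang 197.46 rad 0.0703 z 0.1025 yaw-ideal -177.69 q [-0.01 -0.07  1.95  0.    1.29  1.22] tilt [-0.021  0.003 -1.   ] F(tool) [-0.49 -0.32  0.3 ] 0.034
to next 20deg (array([-0.0027,  0.0027, -0.0249]), array([   1.66, -157.68,   -0.5 ]))
14.15 [0.4745 0.0497 0.1025] -70.23 [-0.021  0.003 -1.   ] [-0.01 -0.07  1.95  0.    1.29  1.22] 0.034028963429058263 [ 0.6 -0.1  0.3]
top green [] []
top red [(43, [226.2, 152.3], 3)] [[0.6252, 0.0958]]
top blue [] []
top yellow [] []
top orange [(214, [225.0, 147.4], 11)] [[0.6393, 0.0997]]
side green [(4384, [227.0, 186.6], 481), (3080, [223.5, 222.8], 210), (1284, [278.5, 212.9], 96), (575, [267.7, 245.0], 52)] 
side red [] 
side blue [(472, [267.8, 244.8], 35)] 
side yellow [] 
side orange []
```

carry_out(motion=[0, 0, 0.003, 0, -2, 0, -0.27, 0, 0, 0.003, 0, -2, 0, -0.27, 0, 0, 0, 0, 0, 0, -0.27, 0, 0, 0, 0, 0, 0, -0.27, 0, 0, 0, 0, 0, 0, -0.27])

```text
t: 14.75
tool_pos: [0.4762, 0.0457, 0.1023]
orientation: [-0.433, 2.015, -1.998]
force: [0.2, -0.7, -0.8]
opening: 0.0341
```

```bash
python3 arc.py;python3 look.py b2 
```

```text
14.75 ang 200.99 rad 0.07 z 0.1023 yaw-ideal -177.77 q [-0.01 -0.07  1.95  0.    1.29  1.15] tilt [-0.021  0.004 -1.   ] F(tool) [0.11 0.81 0.77] 0.0341
to next 20deg (array([-0.0024,  0.0026, -0.0249]), array([   1.61, -157.76,   -0.7 ]))
14.75 [0.4762 0.0457 0.1023] -66.79 [-0.021  0.004 -1.   ] [-0.01 -0.07  1.95  0.    1.29  1.15] 0.03414576131886105 [ 0.2 -0.7 -0.8]
top green [] []
top red [(32, [226.3, 152.0], 2)] [[0.626, 0.0956]]
top blue [] []
top yellow [] []
top orange [(214, [225.1, 147.4], 11)] [[0.6393, 0.0996]]
side green [(4326, [226.2, 186.8], 481), (3107, [225.6, 223.4], 210), (1226, [278.4, 211.7], 90), (567, [267.8, 245.0], 50)] 
side red [] 
side blue [(476, [267.8, 244.8], 35)] 
side yellow [] 
side orange []
```

carry_out(motion=[0, 0, -0.003, 0, 0, 0, -0.27, 0, 0, -0.003, 0, 0, 0, -0.27, 0, -0.03, 0, 0, 0, 0, -0.27, 0, -0.04, 0, 0, 0, 0, -0.27, 0, -0.04, 0, 0, 0, 0, -0.27])

```text
t: 15.35
tool_pos: [0.4706, 0.0521, 0.2078]
orientation: [-0.448, 2.025, -2.0]
force: [0.5, 0.2, 0.7]
opening: 0.0338
```

carry_out(motion=[0.05, -0.01, 0, 0, 0, 0, -0.27, 0.05, -0.01, 0, 0, 0, 0, -0.27, 0.03, -0.03, 0, 0, 0, 0, -0.27, 0.0, -0.03, 0, 0, 0, 0, -0.27, 0, 0, 0, 0, 0, 0, -0.27])

```text
t: 15.85
tool_pos: [0.354, 0.0009, 0.2992]
orientation: [-0.44, 2.019, -1.999]
force: [1.4, 0.8, 0.1]
opening: 0.0339
```

```bash
python3 arc.py;python3 look.py b3 
```

```text
15.85 ang 200.46 rad 0.2001 z 0.2992 yaw-ideal -177.24 q [-0.14 -0.56  1.97 -0.    1.76  1.02] tilt [-0.028  0.004 -1.   ] F(tool) [-1.6  -0.12 -0.17] 0.0339
to next 20deg (array([-0.1374,  0.1961, -0.0157]), array([   2.15, -157.22,   -0.76]))
15.85 [0.354  0.0009 0.2992] -66.78 [-0.028  0.004 -1.   ] [-0.14 -0.56  1.97 -0.    1.76  1.02] 0.03386062732733868 [1.4 0.8 0.1]
top green [(841, [207.0, 172.6], 48), (818, [252.0, 160.3], 46), (767, [239.9, 205.4], 39), (44, [211.7, 203.7], 5)] [[0.5599, 0.1431], [0.5973, 0.0204], [0.4717, 0.0496], [0.4743, 0.1269]]
top red [(23, [226.2, 152.0], 2)] [[0.626, 0.0958]]
top blue [(84, [211.6, 203.5], 5)] [[0.4778, 0.1316]]
top yellow [(191, [264.2, 189.9], 5)] [[0.5202, -0.0154]]
top orange [(190, [225.0, 147.4], 11)] [[0.6394, 0.0997]]
side green [(4117, [226.2, 186.8], 480), (2959, [225.6, 223.3], 207), (2633, [278.5, 205.4], 183), (601, [267.8, 244.5], 51)] 
side red [] 
side blue [(533, [267.7, 243.9], 38)] 
side yellow [] 
side orange []
```

View pics/b3.png

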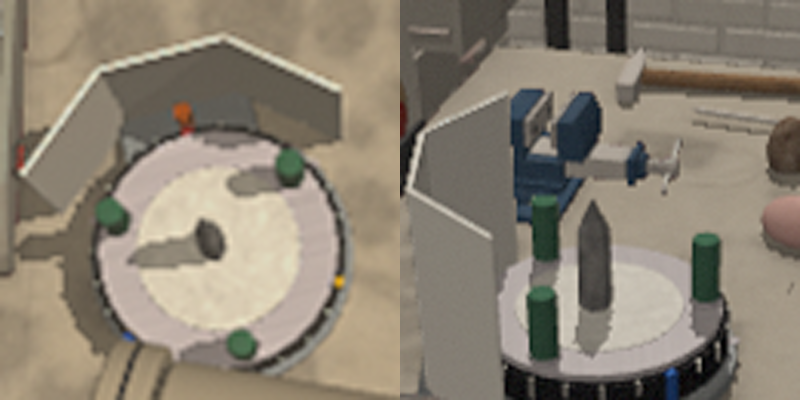

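```bash
python3 - <<'E'
from h import *
P=atz('top',[[185.5,163.2],[265.3,143.0],[205,138],[236,129]],.16)[:,:2]
for c in ([.5405,.0705],[.5428,.071]):
  d=P-c; print(np.degrees(np.arctan2(d[:,1],d[:,0])).round(1),np.hypot(*d.T).round(3))
imaging.read_camera('top')
for t in ['pink_stone','blue_stone','brown_egg']:
    for d in models.outline_of('top',t+'_centre')[:2]: print(t,round(d['confidence'],2),d['pixel'])
E
```

```text
[ 76.1 -44.9  36.   -4.5] [0.121 0.122 0.119 0.122]
[ 77.2 -45.8  36.4  -4.8] [0.12  0.121 0.117 0.12 ]
pink_stone 0.69 [308.3, 222.0]
blue_stone 0.7 [172.3, 218.3]
brown_egg 0.53 [352.0, 215.7]
```

```bash
python3 -c "
from plant import robot
print(robot.close_job(), robot.read_state()['t'])"
```

```text
the job is handed in; nothing more can be done
the job is handed in; nothing more can be done
```

I turned the platter about 162° clockwise until the red mark was at the pointer, then eased the ring back to mid-play. I held the pegs between the loosely open fingers, first the right-front peg, then the next one, and handed the job in at about 16 s.

Last checks, from the camera pictures with the arm clear of the turntable:

| Check | Measured | Limit |
|---|---|---|
| Red mark angle | About 16.4° (16.7° from the yellow mark; 15.7° from the blue mark, which the arm partly hid) | – |
| Pointer angle | 16.5° from its orange blob, 15.7° from the backdrop's symmetry | – |
| Red mark to pointer | Within about 1° | 4° |
| Ring off mid-play | About 0.4° (0.5 mm at a peg) | 6.5 mm |

- **Crystal:** it looked upright and near the middle of the stage in both views. I judged this by eye and did not measure its tilt or offset.
- **Stones:** the network found all three within about 3.5 pixels (about 10 mm) of where it first saw them. The largest shift was the pink stone's. I take these to be detection noise, since the gripper never went down near them.
- **Disagreements:** the red mark was partly hidden behind the pointer at the end, so its angle rests mainly on the yellow and blue marks. The pointer and backdrop estimates differ by 0.8°, well inside the limit.

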